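# Arm the walking robot at its guarded switch

### The job

Arm the walking robot: with a finger, raise the hinged guard on top of the grey arming box and keep it raised while you push the toggle lever under it fully over, towards the guard's hinge; then take the finger away so that the guard drops shut again with the lever left thrown. Nothing is to be picked up: do not shift, lift or tip the box, and leave the things lying around it as they are.

Things in the scene. Friction and masses are not known exactly. Their poses are not given: they have to be found in the camera images.
- arming_box: Grey metal box on rubber feet, 180 x 160 x 60 mm (x, y, z), 4 kg (batteries inside), not fastened down. Origin: centre of its underside, on the bench; z up, x from its front (guard's tab, facing the robot's right within 20 degrees) to its back (guard's hinge). On its flat top stand only the guard between two steel ears and, under it, the toggle lever, pivot at x = 0, y = 0, z = 64 mm.
- guard (a joint): Guard's angle about its hinge: 0 shut (level), grows as its front rises, stop at 1.4 rad. A light spring always shuts it; about 1 N at the tab holds it up. Slippery black plastic cover: a plate 70 mm wide and 3 mm thick whose front edge lies 56 mm from the hinge, with side walls reaching 12 mm down (inner width 64 mm); front and back are open. Shut, its underside is 44 mm above the box's top.
- guard_tab (a point): Middle of the front edge of the guard's tab (44 mm wide, 4 mm thick, sticks out 12 mm beyond the plate's front edge, level with the plate; lift it from below). 68 mm from the hinge line; shut, it lies at x = -46, y = 0, z = 106 mm in the box's frame. It moves with the guard.
- guard_hinge (a point): Middle of the guard's hinge line (along the box's y), fixed on the box at x = 22, y = 0, z = 106 mm of its frame. It is carried by two upright steel ears at y = -40 and +40 mm, 16 mm (x) by 7 mm (y), up to z = 112 mm; open between them.
- toggle (a joint): Angle of the toggle lever: near 0 (up to 0.12 rad at the start) it leans to the front (box -x, towards the guard's tab), 0.9 rad is its stop, leaning as far to the back (towards the hinge). Stays where it is left; about 2 N at its tip moves it. Steel lever 7 mm thick.
- toggle_tip (a point): Centre of the lever's 11 mm ball end, 30 mm from its pivot; in the box's frame at x = -13 mm (joint 0) to +13 mm (joint 0.9), z = 91 to 94 mm. Moves with the lever.
- screwdriver_grip (a point): Bystander: lying screwdriver, 170 mm long, yellow handle 26 mm thick; this point is in the handle.
- jar_mid (a point): Bystander: closed glass jar, diameter 52, height 60 mm, upright; this point is its centre.
- servo_mid (a point): Bystander: black servo motor, about 54 x 20 x 43 mm, upright; this point is 18 mm above its underside.
- tube_mid (a point): Bystander: upright cardboard tube, diameter 64, height 85 mm; this point is its centre.
Not all that is in view belongs to the job. Several things have the shape of the arming_box; the one meant has the colours described above.

How it is judged (in metres and radians):
On the way, in this order (a step that is already met when the one before it is completed fails the run):
1. the guard is raised (over 0.2 rad) with the lever still leaning to the front (under 0.35 rad) (value of joint guard above 0.2 rad and value of joint toggle below 0.35 rad), for 0.1 s.
2. the lever is thrown to the back (over 0.75 rad) while the guard is raised (over 0.2 rad) (value of joint guard above 0.2 rad and value of joint toggle above 0.75 rad), for 0.1 s.
3. the guard has dropped shut (under 0.06 rad) over the thrown lever (value of joint guard below 0.06 rad and value of joint toggle above 0.75 rad), for 0.2 s.
At the end, for the whole second after the job is handed in: The guard is shut (under 0.06 rad), the lever is thrown to the back (over 0.75 of 0.9 rad), the box is within 25 mm of where it stood and level within 0.08 rad, and each bystander is within 20 mm of where it stood (all of step 3 and distance of arming_box from where it was at the start of the episode below 0.025 m and angle between arming_box's own z axis and vertical below 0.08 rad and distance of each of screwdriver_grip, jar_mid, servo_mid, tube_mid from where it was at the start of the episode below 0.02 m); the robot touches nothing.
It fails at once if the arming box is shifted or lifted over 25 mm, or tipped over 0.08 rad (not (distance of arming_box from where it was at the start of the episode below 0.025 m and angle between arming_box's own z axis and vertical below 0.08 rad)).
It fails at once if a bystander is moved or lifted over 20 mm (not (distance of each of screwdriver_grip, jar_mid, servo_mid, tube_mid from where it was at the start of the episode below 0.02 m)).
It also fails if it takes over 48 s, if anything falls off the work surface, if the arm or the gripper's body presses on something with over 40 N, if the wrist force passes 120 N, or if a joint passes its speed limit or range.

### The arm

A 6-joint arm with a two-finger parallel gripper is mounted at the origin on the work surface. World frame = base frame: x ahead of the robot, y to its left, z up, the work surface at z = 0. Lengths are in mm, angles in rad, forces in N, time in s.
With the tool pointing down it reaches from about 350 to 975 mm from the base axis. Payload 7.1 kg.
Tool frame: the origin (TCP) lies between the finger pads; the fingertips stand 8 mm ahead of it and the grasp point (between the pads) lies 11 mm behind it; x points along the fingers, y is the direction in which the jaws open and shut, and the axes are right-handed (so a half turn about x gives the same grasp; the last joint's range is limited). The gripper opens to 88 mm and grips with 3 to 60 N. Pads are 20 mm wide; open, the fingers measure 115 mm over their backs; the gripper's body (75 mm by 178 mm) begins 61 mm behind the grasp point.
Start: joints at [-1.148, 0.423, 1.63, -0, 1.089, -0.019], TCP at [267.244, -564.965, 230.675] pointing down, gripper open.
Joint ranges: [-3, 3], [-0.9, 2.11], [0.09, 2.58], [-1.31, 4.45], [0.11, 2.69], [-2.54, 2.54]. Speed limits (rad/s): [2.39, 2.39, 3.01, 3.14, 3.14, 3.14].

### API

Orientations are given as a rotation vector (axis times angle).
In Python, from workcell import ctrl gives the robot as it stands.
- The arm moves only by the tool apply_moves, never from a script. Its argument "increments" is a list of rows, each an object with "gripper": the opening in per cent of the stroke, from 0 (shut) to 100 (fully open); "delta_pos": the shift along the tool's x, y, z in cm, a list of three; "dr": the turn, a rotation vector about the tool's x, y, z in rad, a list of three. In form: [{"gripper": gripper, "delta_pos": [dx, dy, dz], "dr": [ax, ay, az]}, ...]. A call has exactly 5 rows; each row shifts and turns the commanded pose from where the row before left it, along the tool's axes as they then stand; what a row does not reach is not made up. A row lasts 1/12 s, in which the tool goes at most 41.7 mm and 7.16 degrees, less where a joint would pass 70% of its speed; a pose out of reach is approached as far as the arm can. A call with a gripper value outside its range is refused whole. The fingers move at their own pace and stop on an object; the grip force is fixed at half the most. Time passes only in rows, so rows that do not move let the fingers close, or fill a call up. It gives the time, the measured TCP pose, the force and the opening at its end, in the units of the state.
- ctrl.get_obs(): the state, without advancing time (a new reading comes with each control period).
- ctrl.get_image(name): name is "scene" or "top"; returns a dict with "img" (480x640x3 uint8, red, green, blue), "range_z" (480x640 float32, mm along the optical axis (not along the pixel's ray), 0 where there is no reading), "mtx" (3x3 intrinsics, pixels), "rvec" (rotation vector, rad) and "tvec" (3), from world to camera coordinates, as OpenCV has them. Camera axes: x right, y down, z forward; pixel columns grow to the right and rows downward; lengths in mm; the calibration is good to about 2 mm. A picture is of the moment at which its call begins.
- ctrl.close_job(): hands the job in, once; it reports no verdict.
The state is a dict: "t": time; "qpos": joint angles; "qvel": joint speeds; "joint_torque": joint torques, N m; "ee_pos": TCP position; "orientation": TCP orientation; "ft_force": force on the tool from outside, world axes, zero at the start; "moment": the same for the moment, N m; "width": finger opening in mm.
Only numpy, scipy, OpenCV 4.12 (cv2) and the standard library are available. Lean on these libraries where they do the work, as an engineer would, in place of code of your own. Each camera call takes 0.05 s, during which the arm holds its last target. There are 200 camera calls.

## Working session

There is one attempt and no reset: what is moved stays moved. The work goes in short steps, Python scripts to look and compute and a tool call to move; the robot and the scene stay as the last step left them, time stands still between calls to the robot, and variables do not carry over. Pictures are saved under pics/ and viewed, about 8 in all and at most 12, crops included, and the job is handed in when it is done.

Besides the shell and the picture viewer there is one more tool, called after "Request:" as a command line: name --argument value ..., lists and objects as JSON in quotes. apply_moves: Moves the arm, as the interface text tells. Its arguments: {"type":"object","properties":{"increments":{"type":"array","items":{"type":"object","properties":{"gripper":{"type":"number"},"delta_pos":{"type":"array","items":{"type":"number"}},"dr":{"type":"array","items":{"type":"number"}}}}}},"required":["increments"]}

```bash
mkdir -p pics
cat > h.py <<'E'
import numpy as np, cv2
from scipy.spatial.transform import Rotation as R
from workcell import ctrl
def grab(n):
    d=ctrl.get_image(n); return d
def cloud(d):
    K=np.array(d["mtx"]);Rm=cv2.Rodrigues(np.array(d["rvec"],float))[0];t=np.array(d["tvec"],float).ravel()
    z=d["range_z"];v,u=np.mgrid[:z.shape[0],:z.shape[1]]
    c=np.stack([(u-K[0,2])/K[0,0]*z,(v-K[1,2])/K[1,1]*z,z],-1)
    p=(c-t)@Rm; p[z==0]=np.nan
    return p
E
python3 - <<'E'
from h import *
o=ctrl.get_obs()
print({k:np.round(v,3) for k,v in o.items()})
for n in("scene","top"):
    d=grab(n);cv2.imwrite(f"pics/{n}0.png",d["img"][...,::-1]);np.savez(f"{n}0.npz",**d)
    p=cloud(d);print(n,np.array(d["mtx"]).round(1).tolist(),"cam",(-cv2.Rodrigues(np.array(d["rvec"],float))[0].T@np.array(d["tvec"],float).ravel()).round())
    print((d["range_z"]>0).mean(),p[240,320])
E
```

```text
{'t': np.float64(0.0), 'qpos': array([-1.148,  0.424,  1.631,  0.   ,  1.089, -0.019]), 'qvel': array([-0.001,  0.001,  0.   , -0.001, -0.   , -0.001]), 'joint_torque': array([ 1.0000e-03, -5.4462e+01, -2.7366e+01,  6.4000e-02,  2.3000e-02,
       -0.0000e+00]), 'ee_pos': array([ 267.034, -564.473,  229.916]), 'orientation': array([ 1.977,  0.446, -1.978]), 'ft_force': array([-0.299,  0.701,  0.338]), 'moment': array([-0.01 ,  0.007,  0.002]), 'width': np.float64(87.548)}
scene [[506.0, 0.0, 325.0], [0.0, 506.0, 237.4], [0.0, 0.0, 1.0]] cam [1245.  802.  636.]
0.9958072916666667 [571.1348194  157.50626872  59.38843733]
top [[565.6, 0.0, 317.4], [0.0, 565.6, 242.8], [0.0, 0.0, 1.0]] cam [ 490.  209. 1412.]
0.9961295572916666 [589.27619486 222.55801012   4.55786151]
```

View pics/scene0.png

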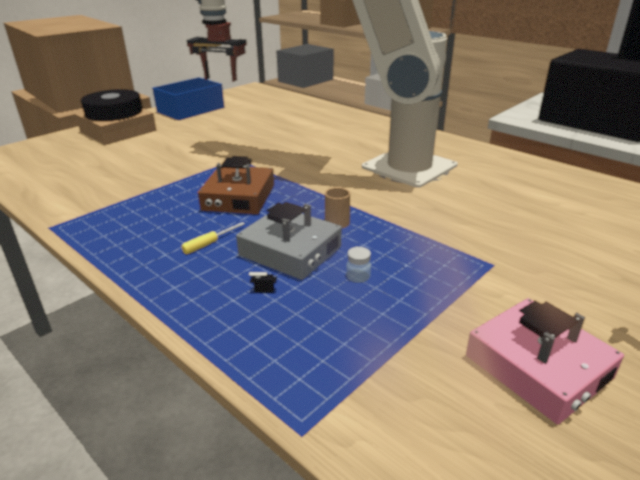

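View pics/top0.png

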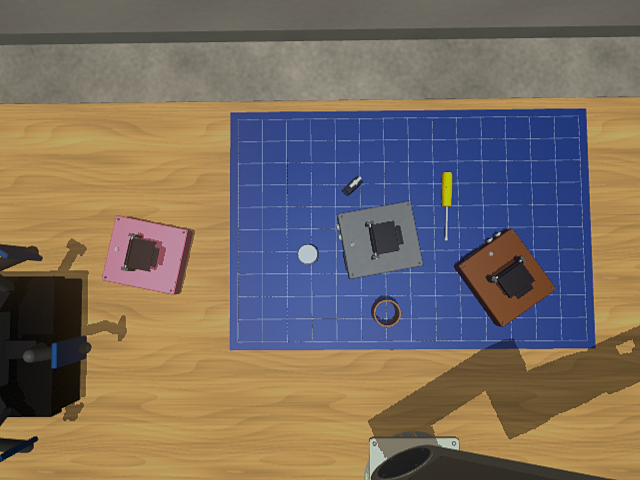

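```bash
cat > m.py <<'E'
from h import *
d=dict(np.load("top0.npz"));p=cloud(d);hsv=cv2.cvtColor(d["img"],cv2.COLOR_RGB2HSV)
z=p[...,2];roi=np.zeros(z.shape,bool);roi[190:290,325:435]=1
bm=roi&(z>52)&(z<68)
top=p[bm];print("top z",np.median(top[:,2]),len(top))
r=cv2.minAreaRect(top[:,:2].astype(np.float32));print("rect",r);print(cv2.boxPoints(r).round(1))
gm=roi&(z>98)&(z<118);g=p[gm]
print("guard z",np.median(g[:,2]),len(g));rg=cv2.minAreaRect(g[:,:2].astype(np.float32));print(rg);print(cv2.boxPoints(rg).round(1))
for n,m in(("jar",(slice(235,270),slice(290,325))),("servo",(slice(170,200),slice(335,370))),("tube",(slice(290,335),slice(365,405)))):
    q=p[m].reshape(-1,3);q=q[q[:,2]>25];print(n,q.mean(0).round(),q[:,2].max().round())
o=ctrl.get_obs();M=R.from_rotvec(o["orientation"]).as_matrix();print(M.round(3))
q=o["qpos"];W=(R.from_euler("z",q[0])*R.from_euler("y",q[1]+q[2])*R.from_euler("z",q[3])*R.from_euler("y",q[4])*R.from_euler("z",q[5])).as_matrix()
print((W.T@M).round(3))
c=cv2.resize(d["img"][190:290,325:435],None,fx=6,fy=6,interpolation=cv2.INTER_CUBIC);cv2.imwrite("pics/crop0.png",c[...,::-1])
E
python3 m.py
```

```text
top z 59.250714925520256 3978
rect ((586.8082275390625, 78.47596740722656), (160.02548217773438, 180.225341796875), 9.93228816986084)
[[492.5 153.4]
 [523.5 -24.1]
 [681.2   3.5]
 [650.1 181. ]]
guard z 107.26868437648668 946
((587.6072998046875, 70.44920349121094), (88.32795715332031, 75.98948669433594), 10.1127347946167)
[[537.5 100.1]
 [550.8  25.3]
 [637.8  40.8]
 [624.4 115.6]]
jar [552. 252.  55.] 67.0
servo [722. 142.  36.] 48.0
tube [412.  66.  69.] 94.0
[[-0.001  0.428 -0.904]
 [ 0.001 -0.904 -0.428]
 [-1.    -0.001 -0.   ]]
[[ 0. -1. -0.]
 [ 0.  0. -1.]
 [ 1.  0.  0.]]
```

View pics/crop0.png

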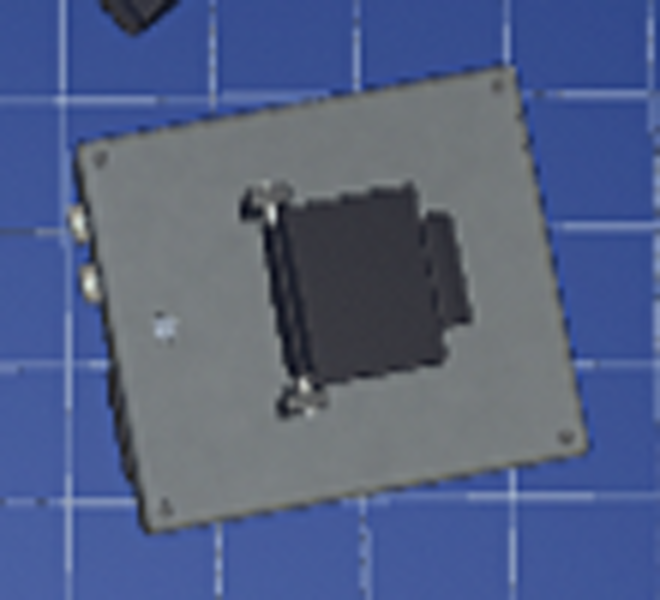

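```bash
cat >> h.py <<'E'
O=np.array([586.8,78.5,0]);bx=np.array([-.172,.985,0]);by=np.array([-.985,-.172,0]);ez=np.array([0,0,1.])
def tgt(phi,s):
    x=np.cos(phi)*bx-np.sin(phi)*ez; y=s*by; return np.stack([x,y,np.cross(x,y)],1)
C=np.array([[0,-1,0],[0,0,-1],[1,0,0.]])
def wrist(M,q1,q23):
    W=M@C.T; V=(R.from_euler("z",q1)*R.from_euler("y",q23)).inv()*R.from_matrix(W)
    a=V.as_euler("ZYZ"); return a
def state():
    o=ctrl.get_obs();M=R.from_rotvec(o["orientation"]).as_matrix();p=np.array(o["ee_pos"])
    tip=p+8*M[:,0];B=np.stack([bx,by,ez]);
    print("t",o["t"].round(2),"q",np.round(o["qpos"],2),"tcp",p.round(1),"F",np.round(o["ft_force"],1),"w",round(float(o["width"]),1))
    print("tip in box",(B@(tip-O)).round(1)); return p,M,tip
E
python3 - <<'E'
from h import *
for deg in(35,45,55):
  for s in(1,-1):
    M=tgt(np.radians(deg),s)
    print(deg,s,[wrist(M,-.2,a).round(2).tolist() for a in(1.8,2.2,2.5)])
p,M,t=state()
G=np.array([640,-150,260])
print("to G tool cm",(M.T@(G-p)/10).round(2))
for s in(1,-1):print(s,R.from_matrix(M.T@tgt(np.radians(45),s)).as_rotvec().round(3))
E
```

```text
35 1 [[0.88, 1.73, 2.74], [0.87, 1.47, 2.43], [0.92, 1.29, 2.19]]
35 -1 [[0.88, 1.73, -0.41], [0.87, 1.47, -0.71], [0.92, 1.29, -0.95]]
45 1 [[0.72, 1.66, 2.72], [0.74, 1.36, 2.45], [0.81, 1.15, 2.23]]
45 -1 [[0.72, 1.66, -0.43], [0.74, 1.36, -0.69], [0.81, 1.15, -0.91]]
55 1 [[0.56, 1.59, 2.71], [0.6, 1.25, 2.49], [0.68, 1.01, 2.29]]
55 -1 [[0.56, 1.59, -0.43], [0.6, 1.25, -0.66], [0.68, 1.01, -0.85]]Traceback (most recent call last):
  File "<stdin>", line 6, in <module>
  File "h.py", line 22, in state
    print("t",o["t"].round(2),"q",np.round(o["qpos"],2),"tcp",p.round(1),"F",np.round(o["ft_force"],1),"w",round(float(o["width"]),1))
              ^^^^^^^^^^^^
AttributeError: 'float' object has no attribute 'round'
```

Request:
apply_moves --increments '[{"gripper": 0, "delta_pos": [-0.15, -1.08, -2.57], "dr": [0, 0, 0]}, {"gripper": 0, "delta_pos": [-0.15, -1.08, -2.57], "dr": [0, 0, 0]}, {"gripper": 0, "delta_pos": [-0.15, -1.08, -2.57], "dr": [0, 0, 0]}, {"gripper": 0, "delta_pos": [-0.15, -1.08, -2.57], "dr": [0, 0, 0]}, {"gripper": 0, "delta_pos": [-0.15, -1.08, -2.57], "dr": [0, 0, 0]}]'

```text
t: 0.52
ee_pos: [360.8, -460.0, 237.9]
orientation: [1.977, 0.444, -1.978]
ft_force: [0.8, -0.3, 0.1]
width: 57.9
```

Request:
apply_moves --increments '[{"gripper": 0, "delta_pos": [-0.15, -1.08, -2.57], "dr": [0, 0, 0]}, {"gripper": 0, "delta_pos": [-0.15, -1.08, -2.57], "dr": [0, 0, 0]}, {"gripper": 0, "delta_pos": [-0.15, -1.08, -2.57], "dr": [0, 0, 0]}, {"gripper": 0, "delta_pos": [-0.15, -1.08, -2.57], "dr": [0, 0, 0]}, {"gripper": 0, "delta_pos": [-0.15, -1.08, -2.57], "dr": [0, 0, 0]}]'

```text
t: 0.93
ee_pos: [453.9, -356.2, 245.4]
orientation: [1.976, 0.444, -1.977]
ft_force: [-0.8, -0.8, -0.7]
width: 24.8
```

Request:
apply_moves --increments '[{"gripper": 0, "delta_pos": [-0.15, -1.08, -2.57], "dr": [0, 0, 0]}, {"gripper": 0, "delta_pos": [-0.15, -1.08, -2.57], "dr": [0, 0, 0]}, {"gripper": 0, "delta_pos": [-0.15, -1.08, -2.57], "dr": [0, 0, 0]}, {"gripper": 0, "delta_pos": [-0.15, -1.08, -2.57], "dr": [0, 0, 0]}, {"gripper": 0, "delta_pos": [-0.15, -1.08, -2.57], "dr": [0, 0, 0]}]'

```text
t: 1.35
ee_pos: [547.0, -252.4, 252.9]
orientation: [1.976, 0.444, -1.977]
ft_force: [-0.1, 0.2, -0.1]
width: 0.7
```

Request:
apply_moves --increments '[{"gripper": 0, "delta_pos": [-0.15, -1.08, -2.57], "dr": [0, 0, 0]}, {"gripper": 0, "delta_pos": [-0.15, -1.08, -2.57], "dr": [0, 0, 0]}, {"gripper": 0, "delta_pos": [-0.15, -1.08, -2.57], "dr": [0, 0, 0]}, {"gripper": 0, "delta_pos": [-0.15, -1.08, -2.57], "dr": [0, 0, 0]}, {"gripper": 0, "delta_pos": [0, 0, 0], "dr": [0, 0, 0]}]'

```text
t: 1.77
ee_pos: [623.6, -167.3, 259.1]
orientation: [1.977, 0.447, -1.973]
ft_force: [-0.6, 0.3, -0.6]
width: 0.6
```

```bash
sed -i 's/o\["t"\].round(2)/round(float(o["t"]),2)/' h.py
python3 - <<'E'
from h import *
p,M,t=state()
for a in(40,45):print(a,R.from_matrix(M.T@tgt(np.radians(a),-1)).as_rotvec().round(3))
E
```

```text
t 1.77 q [-0.28  0.42  1.56  0.    1.16  0.84] tcp [ 623.6 -167.3  259.1] F [-0.6  0.3 -0.6] w 0.6
tip in box [-248.4    6.1  251.1]
40 [-1.21   0.742 -0.565]
45 [-1.227  0.668 -0.509]
```

Request:
apply_moves --increments '[{"gripper": 0, "delta_pos": [0, 0, 0], "dr": [-0.0818, 0.0445, -0.0339]}, {"gripper": 0, "delta_pos": [0, 0, 0], "dr": [-0.0818, 0.0445, -0.0339]}, {"gripper": 0, "delta_pos": [0, 0, 0], "dr": [-0.0818, 0.0445, -0.0339]}, {"gripper": 0, "delta_pos": [0, 0, 0], "dr": [-0.0818, 0.0445, -0.0339]}, {"gripper": 0, "delta_pos": [0, 0, 0], "dr": [-0.0818, 0.0445, -0.0339]}]'

```text
t: 2.18
ee_pos: [620.3, -171.0, 259.1]
orientation: [1.942, 1.016, -1.589]
ft_force: [-0.4, 0.2, -0.2]
width: 0.6
```

Request:
apply_moves --increments '[{"gripper": 0, "delta_pos": [0, 0, 0], "dr": [-0.0818, 0.0445, -0.0339]}, {"gripper": 0, "delta_pos": [0, 0, 0], "dr": [-0.0818, 0.0445, -0.0339]}, {"gripper": 0, "delta_pos": [0, 0, 0], "dr": [-0.0818, 0.0445, -0.0339]}, {"gripper": 0, "delta_pos": [0, 0, 0], "dr": [-0.0818, 0.0445, -0.0339]}, {"gripper": 0, "delta_pos": [0, 0, 0], "dr": [-0.0818, 0.0445, -0.0339]}]'

```text
t: 2.6
ee_pos: [620.2, -171.3, 259.0]
orientation: [1.808, 1.499, -1.143]
ft_force: [0.4, 0.5, 0.4]
width: 0.5
```

Request:
apply_moves --increments '[{"gripper": 0, "delta_pos": [0, 0, 0], "dr": [-0.0818, 0.0445, -0.0339]}, {"gripper": 0, "delta_pos": [0, 0, 0], "dr": [-0.0818, 0.0445, -0.0339]}, {"gripper": 0, "delta_pos": [0, 0, 0], "dr": [-0.0818, 0.0445, -0.0339]}, {"gripper": 0, "delta_pos": [0, 0, 0], "dr": [-0.0818, 0.0445, -0.0339]}, {"gripper": 0, "delta_pos": [0, 0, 0], "dr": [-0.0818, 0.0445, -0.0339]}]'

```text
t: 3.02
ee_pos: [620.2, -171.5, 258.8]
orientation: [1.585, 1.885, -0.655]
ft_force: [-0.0, 0.5, -0.2]
width: 0.3
```

```bash
cat >> h.py <<'E'
def go(p,M,x,y,z):
    g=O+x*bx+y*by+z*ez; return (M.T@(g-(p+8*M[:,0]))/10).round(2)
E
python3 - <<'E'
from h import *
p,M,t=state();print(M.round(3));print("err",R.from_matrix(M.T@tgt(np.radians(45),-1)).as_rotvec().round(3))
print(go(p,M,-110,0,120),go(p,M,-80,0,91))
d=grab("scene");cv2.imwrite("pics/s1.png",d["img"][...,::-1])
E
```

```text
t 3.02 q [-0.54  0.68  1.33  0.57  1.69 -0.81] tcp [ 620.2 -171.5  258.8] F [-0.   0.5 -0.2] w 0.3
tip in box [-246.3   10.1  253.1]
[[-0.122  0.985  0.121]
 [ 0.697  0.172 -0.696]
 [-0.706 -0.    -0.708]]
err [-0.    -0.001 -0.   ]
[19.05  1.   -0.21] [23.22  1.   -0.27]
```

View pics/s1.png

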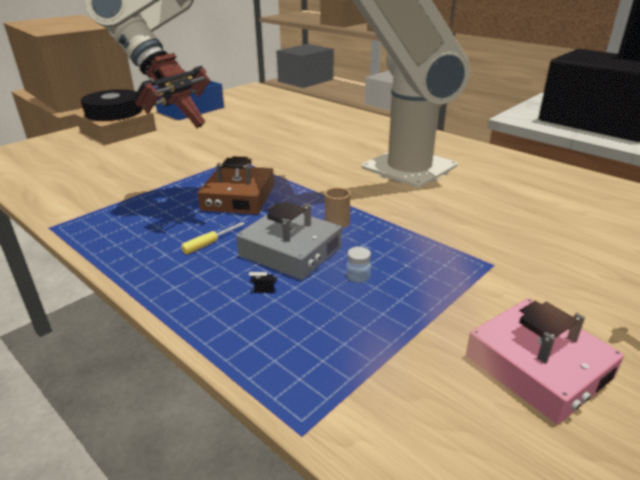

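Request:
apply_moves --increments '[{"gripper": 0, "delta_pos": [1.9, 0.1, -0.02], "dr": [0, 0, 0]}, {"gripper": 0, "delta_pos": [1.9, 0.1, -0.02], "dr": [0, 0, 0]}, {"gripper": 0, "delta_pos": [1.9, 0.1, -0.02], "dr": [0, 0, 0]}, {"gripper": 0, "delta_pos": [1.9, 0.1, -0.02], "dr": [0, 0, 0]}, {"gripper": 0, "delta_pos": [1.9, 0.1, -0.02], "dr": [0, 0, 0]}]'

```text
t: 3.48
ee_pos: [613.7, -102.8, 191.7]
orientation: [1.587, 1.88, -0.663]
ft_force: [0.3, -0.2, -0.8]
width: 0.3
```

Request:
apply_moves --increments '[{"gripper": 0, "delta_pos": [1.9, 0.1, -0.02], "dr": [0, 0, 0]}, {"gripper": 0, "delta_pos": [1.9, 0.1, -0.02], "dr": [0, 0, 0]}, {"gripper": 0, "delta_pos": [1.9, 0.1, -0.02], "dr": [0, 0, 0]}, {"gripper": 0, "delta_pos": [1.9, 0.1, -0.02], "dr": [0, 0, 0]}, {"gripper": 0, "delta_pos": [1.9, 0.1, -0.02], "dr": [0, 0, 0]}]'

```text
t: 3.9
ee_pos: [607.2, -35.1, 125.3]
orientation: [1.587, 1.88, -0.663]
ft_force: [1.1, 0.8, -0.9]
width: 0.4
```

Request:
apply_moves --increments '[{"gripper": 0, "delta_pos": [1.4, 0, -0.02], "dr": [0, 0, 0]}, {"gripper": 0, "delta_pos": [1.4, 0, -0.02], "dr": [0, 0, 0]}, {"gripper": 0, "delta_pos": [1.4, 0, -0.02], "dr": [0, 0, 0]}, {"gripper": 0, "delta_pos": [0, 0, 0], "dr": [0, 0, 0]}, {"gripper": 0, "delta_pos": [0, 0, 0], "dr": [0, 0, 0]}]'

```text
t: 4.32
ee_pos: [602.3, -5.5, 96.4]
orientation: [1.585, 1.883, -0.66]
ft_force: [0.1, 0.1, 0.0]
width: 0.9
```

Run:
```python
from h import *
p,M,t=state();print(go(p,M,-43,0,89))
d=grab("scene");c=d["img"][140:300,190:390];cv2.imwrite("pics/s2.png",cv2.resize(c,None,fx=4,fy=3.75,interpolation=cv2.INTER_CUBIC)[...,::-1])
P=cloud(grab("top"));m=np.isfinite(P[...,2])&(P[...,2]>78)
B=np.stack([bx,by,ez]);b=(P-O)@B.T
m&=(abs(b[...,1])<25)&(abs(b[...,0]+60)<40)
# profile per x: max width of top-lying points
for x in range(-100,-20,8):
    k=m&(abs(b[...,0]-x)<4);print(x,k.sum(),b[k].min(0).round(),b[k].max(0).round() if k.any() else"") if k.any() else None
```

```text
t 4.32 q [-0.34  0.78  1.6   0.69  1.3  -0.89] tcp [602.3  -5.5  96.4] F [0.1 0.1 0. ] w 0.9
tip in box [-79.7  -0.8  90.7]
[ 2.72 -0.09 -2.48]
-100 16 [-100.  -10.   92.] [-96.   9. 132.]
-92 36 [-96. -10.  97.] [-89.   9. 127.]
-84 35 [-88.  -9.  85.] [-80.   9. 118.]
-76 28 [-80.  -9.  91.] [-73.   9. 108.]
-44 49 [-47. -22. 100.] [-40.  22. 113.]
-36 67 [-40. -23. 101.] [-32.  24. 113.]
-28 73 [-32. -24. 101.] [-24.  25. 113.]
```

View pics/s2.png

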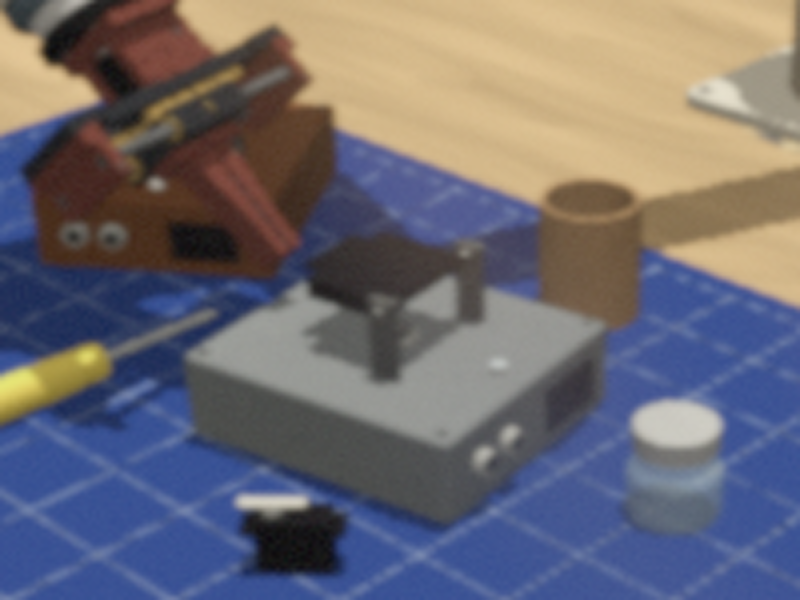

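Request:
apply_moves --increments '[{"gripper": 0, "delta_pos": [0.33, -0.08, 0.33], "dr": [0, 0, 0]}, {"gripper": 0, "delta_pos": [0.65, 0, -0.65], "dr": [0, 0, 0]}, {"gripper": 0, "delta_pos": [0.65, 0, -0.65], "dr": [0, 0, 0]}, {"gripper": 0, "delta_pos": [0.65, 0, -0.65], "dr": [0, 0, 0]}, {"gripper": 0, "delta_pos": [0.65, 0, -0.65], "dr": [0, 0, 0]}]'

```text
t: 4.83
ee_pos: [595.3, 31.4, 92.1]
orientation: [1.586, 1.882, -0.66]
ft_force: [0.1, -1.2, 1.5]
width: 0.2
```

```bash
cat > lk.py <<'E'
from h import *
import sys
p,M,t=state()
d=grab("scene");c=d["img"][140:300,190:390];cv2.imwrite(f"pics/{sys.argv[1]}.png",cv2.resize(c,None,fx=4,fy=3.75,interpolation=cv2.INTER_CUBIC)[...,::-1])
d=grab("top");P=cloud(d);B=np.stack([bx,by,ez]);b=(P-O)@B.T
dark=d["img"].max(2)<75
for x in range(-48,24,8):
    for a,s in((17,34),):
        k=dark&(abs(b[...,0]-x)<4)&(abs(b[...,1])>a)&(abs(b[...,1])<s)&(b[...,2]>80)
        if k.any():print(x,k.sum(),np.median(b[k][:,2]).round(1))
k=(b[...,2]>54)&(b[...,2]<66)&(abs(b[...,0])<110)&(abs(b[...,1])<100)
r=cv2.minAreaRect(P[k][:,:2].astype(np.float32));print("box",np.round(r[0],1),np.round(r[1],1),round(r[2],2))
E
python3 lk.py s3
```

```text
t 4.83 q [-0.29  0.77  1.64  0.73  1.25 -0.89] tcp [595.3  31.4  92.1] F [ 0.1 -1.2  1.5] w 0.2
tip in box [-42.3  -0.3  86.4]
-48 2 108.8
-40 14 109.9
-32 33 109.4
-24 54 108.9
-16 49 108.3
-8 51 107.9
0 50 108.3
8 47 107.3
16 50 106.7
box [586.7  78.7] [159.8 179.8] 9.84
```

Request:
apply_moves --increments '[{"gripper": 0, "delta_pos": [-0.36, 0, -0.36], "dr": [0, 0, 0]}, {"gripper": 0, "delta_pos": [-0.36, 0, -0.36], "dr": [0, 0, 0]}, {"gripper": 0, "delta_pos": [-0.36, 0, -0.36], "dr": [0, 0, 0]}, {"gripper": 0, "delta_pos": [-0.36, 0, -0.36], "dr": [0, 0, 0]}, {"gripper": 0, "delta_pos": [-0.36, 0, -0.36], "dr": [0, 0, 0]}]'

```text
t: 5.35
ee_pos: [595.9, 30.0, 118.2]
orientation: [1.586, 1.881, -0.66]
ft_force: [0.2, -0.3, -1.3]
width: 0.1
```

```bash
python3 lk.py s4
```

```text
t 5.35 q [-0.3   0.73  1.64  0.72  1.28 -0.86] tcp [595.9  30.  118.2] F [ 0.2 -0.3 -1.3] w 0.1
tip in box [-43.7  -0.6 112.5]
-40 11 128.3
-32 26 125.7
-24 55 123.5
-16 55 120.2
-8 54 118.2
0 50 114.5
8 53 111.2
16 53 109.4
box [586.7  78.6] [160. 180.] 10.04
```

View pics/s4.png

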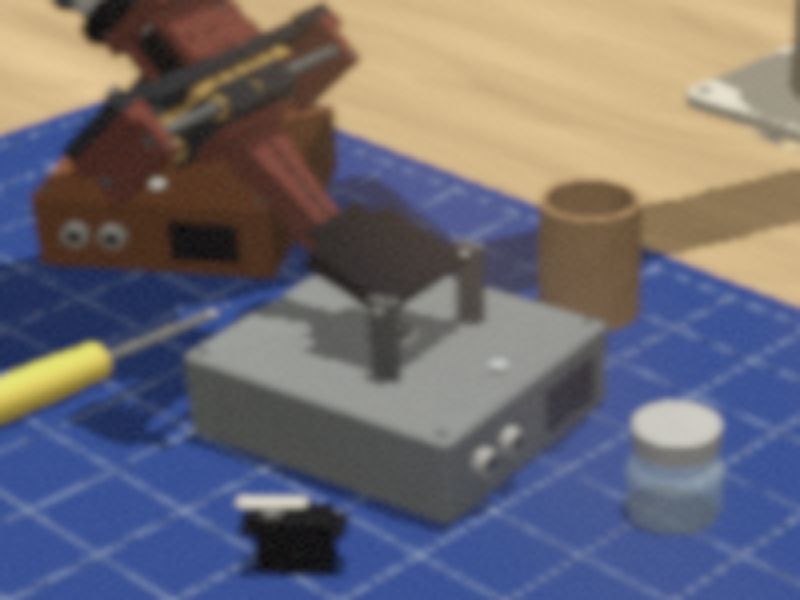

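Request:
apply_moves --increments '[{"gripper": 0, "delta_pos": [0.555, 0, 0.124], "dr": [0, 0, 0]}, {"gripper": 0, "delta_pos": [0.555, 0, 0.124], "dr": [0, 0, 0]}, {"gripper": 0, "delta_pos": [0.555, 0, 0.124], "dr": [0, 0, 0]}, {"gripper": 0, "delta_pos": [0.555, 0, 0.124], "dr": [0, 0, 0]}, {"gripper": 0, "delta_pos": [0.555, 0, 0.124], "dr": [0, 0, 0]}]'

```text
t: 5.87
ee_pos: [592.6, 45.8, 92.4]
orientation: [1.586, 1.883, -0.66]
ft_force: [0.5, -0.7, -0.0]
width: 0.7
```

```bash
python3 lk.py s5
```

```text
t 5.87 q [-0.27  0.76  1.66  0.74  1.23 -0.88] tcp [592.6  45.8  92.4] F [ 0.5 -0.7 -0. ] w 0.7
tip in box [-27.5  -0.1  86.7]
-40 14 121.3
-32 38 118.7
-24 48 117.8
-16 51 116.0
-8 51 114.6
0 50 111.6
8 52 109.5
16 52 108.8
box [586.7  78.7] [160.1 179.8] 10.0
```

Request:
apply_moves --increments '[{"gripper": 0, "delta_pos": [0.21, 0, -0.16], "dr": [0, 0, 0]}, {"gripper": 0, "delta_pos": [0.21, 0, -0.16], "dr": [0, 0, 0]}, {"gripper": 0, "delta_pos": [0.21, 0, -0.16], "dr": [0, 0, 0]}, {"gripper": 0, "delta_pos": [0.21, 0, -0.16], "dr": [0, 0, 0]}, {"gripper": 0, "delta_pos": [0.21, 0, -0.16], "dr": [0, 0, 0]}]'

```text
t: 6.38
ee_pos: [591.5, 58.0, 92.4]
orientation: [1.586, 1.88, -0.659]
ft_force: [0.2, -3.2, 2.1]
width: 0.2
```

```bash
python3 lk.py s6
```

```text
t 6.38 q [-0.26  0.75  1.67  0.75  1.22 -0.88] tcp [591.5  58.   92.4] F [ 0.2 -3.2  2.1] w 0.2
tip in box [-15.4  -1.2  86.7]
-48 1 172.0
-40 10 130.4
-32 26 127.0
-24 53 124.8
-16 53 121.4
-8 56 118.0
0 50 115.4
8 51 112.4
16 54 109.9
box [586.7  78.5] [159.7 179.8] 9.85
```

View pics/s6.png

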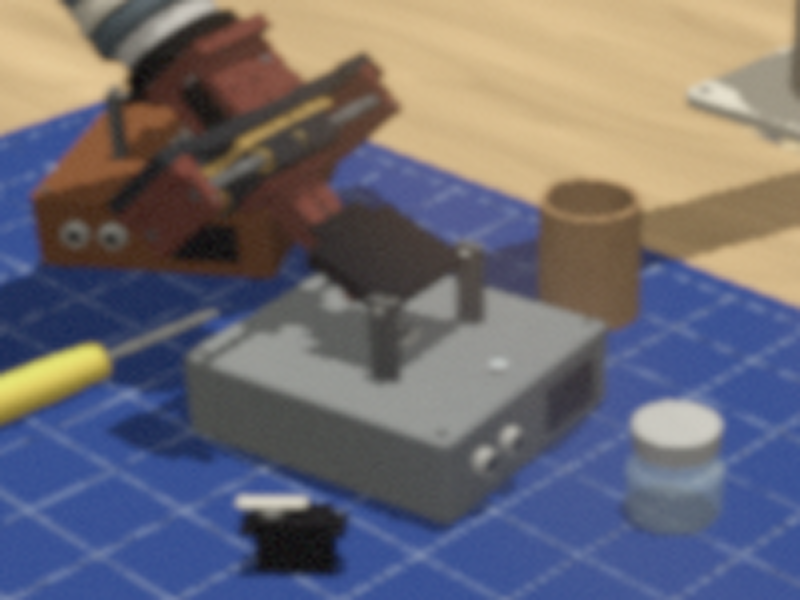

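Request:
apply_moves --increments '[{"gripper": 0, "delta_pos": [0.23, 0, -0.16], "dr": [0, 0, 0]}, {"gripper": 0, "delta_pos": [0.23, 0, -0.16], "dr": [0, 0, 0]}, {"gripper": 0, "delta_pos": [0.23, 0, -0.16], "dr": [0, 0, 0]}, {"gripper": 0, "delta_pos": [0.23, 0, -0.16], "dr": [0, 0, 0]}, {"gripper": 0, "delta_pos": [0.23, 0, -0.16], "dr": [0, 0, 0]}]'

```text
t: 6.9
ee_pos: [588.3, 72.2, 88.9]
orientation: [1.586, 1.882, -0.66]
ft_force: [0.5, -2.9, -0.1]
width: 0.7
```

```bash
python3 lk.py s7
```

```text
t 6.9 q [-0.24  0.75  1.69  0.77  1.2  -0.88] tcp [588.3  72.2  88.9] F [ 0.5 -2.9 -0.1] w 0.7
tip in box [-0.8 -0.5 83.3]
-48 34 175.7
-40 34 169.4
-32 20 135.6
-24 48 131.5
-16 57 128.7
-8 59 123.3
0 51 119.0
8 53 114.6
16 51 110.5
box [586.4  80.7] [159.9 175.7] 9.96
```

Request:
apply_moves --increments '[{"gripper": 0, "delta_pos": [0.06, 0, -0.06], "dr": [0, 0, 0]}, {"gripper": 0, "delta_pos": [0.06, 0, -0.06], "dr": [0, 0, 0]}, {"gripper": 0, "delta_pos": [0.06, 0, -0.06], "dr": [0, 0, 0]}, {"gripper": 0, "delta_pos": [0, 0, 0], "dr": [0, 0, 0]}, {"gripper": 0, "delta_pos": [0, 0, 0], "dr": [0, 0, 0]}]'

```text
t: 7.42
ee_pos: [588.0, 74.3, 88.9]
orientation: [1.586, 1.882, -0.66]
ft_force: [0.3, -2.6, -1.8]
width: 0.6
```

Request:
apply_moves --increments '[{"gripper": 0, "delta_pos": [0.07, 0, -0.07], "dr": [0, 0, 0]}, {"gripper": 0, "delta_pos": [0.07, 0, -0.07], "dr": [0, 0, 0]}, {"gripper": 0, "delta_pos": [0, 0, 0], "dr": [0, 0, 0]}, {"gripper": 0, "delta_pos": [0, 0, 0], "dr": [0, 0, 0]}, {"gripper": 0, "delta_pos": [0, 0, 0], "dr": [0, 0, 0]}]'

```text
t: 7.83
ee_pos: [587.9, 75.5, 88.8]
orientation: [1.585, 1.88, -0.661]
ft_force: [0.5, -6.2, -1.8]
width: 0.5
```

```bash
python3 lk.py s8
python3 - <<'E'
from h import *
# project expected lever ball positions into scene view
d=grab("scene");rv,tv,K=[np.array(d[k],float) for k in("rvec","tvec","mtx")]
for a in(0,.45,.75,.9):
    X=O+30*np.sin(a-.45)*bx+(64+30*np.cos(a-.45))*ez
    u=cv2.projectPoints(X[None],rv,tv,K,None)[0].ravel();print(a,u.round(1),"crop8",((u-[255,190])*10).round())
c=d["img"][190:250,255:335];cv2.imwrite("pics/s9.png",cv2.resize(c,None,fx=10,fy=10,interpolation=cv2.INTER_CUBIC)[...,::-1])
E
```

```text
t 7.83 q [-0.23  0.75  1.69  0.77  1.2  -0.88] tcp [587.9  75.5  88.8] F [ 0.5 -6.2 -1.8] w 0.5
tip in box [ 2.5 -0.6 83.1]
-48 33 177.0
-40 35 172.1
-32 28 141.3
-24 49 133.2
-16 61 130.2
-8 52 124.4
0 55 120.2
8 53 115.9
16 51 109.9
box [586.   82.8] [159.9 171.6] 9.82
0 [284.2 216.3] crop8 [292. 263.]
0.45 [288.9 216.7] crop8 [339. 267.]
0.75 [292.1 218.3] crop8 [371. 283.]
0.9 [293.7 219.4] crop8 [387. 294.]
```

View pics/s9.png

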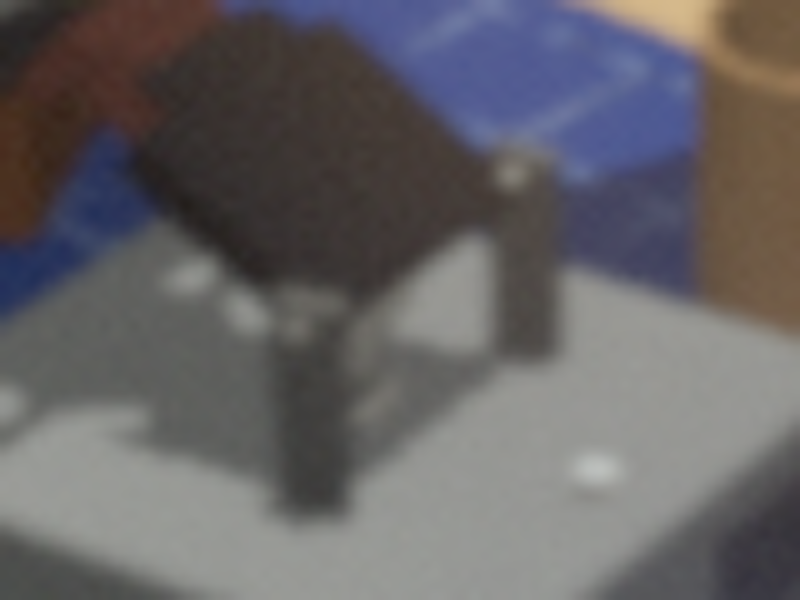

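Request:
apply_moves --increments '[{"gripper": 0, "delta_pos": [0.06, 0, -0.06], "dr": [0, 0, 0]}, {"gripper": 0, "delta_pos": [0.06, 0, -0.06], "dr": [0, 0, 0]}, {"gripper": 0, "delta_pos": [0, 0, 0], "dr": [0, 0, 0]}, {"gripper": 0, "delta_pos": [0, 0, 0], "dr": [0, 0, 0]}, {"gripper": 0, "delta_pos": [0, 0, 0], "dr": [0, 0, 0]}]'

```text
t: 8.4
ee_pos: [587.9, 76.0, 88.7]
orientation: [1.584, 1.878, -0.661]
ft_force: [0.1, -13.4, -1.5]
width: 0.4
```

Request:
apply_moves --increments '[{"gripper": 0, "delta_pos": [-0.4, 0, 0.4], "dr": [0, 0, 0]}, {"gripper": 0, "delta_pos": [-0.6, 0, 0.6], "dr": [0, 0, 0]}, {"gripper": 0, "delta_pos": [-0.7, 0, 0.7], "dr": [0, 0, 0]}, {"gripper": 0, "delta_pos": [-0.7, 0, 0.7], "dr": [0, 0, 0]}, {"gripper": 0, "delta_pos": [-0.7, 0, 0.7], "dr": [0, 0, 0]}]'

```text
t: 8.82
ee_pos: [595.0, 33.9, 89.3]
orientation: [1.586, 1.882, -0.66]
ft_force: [0.4, 0.4, -0.5]
width: 0.4
```

Request:
apply_moves --increments '[{"gripper": 0, "delta_pos": [-0.7, 0, 0.7], "dr": [0, 0, 0]}, {"gripper": 0, "delta_pos": [-0.7, 0, 0.7], "dr": [0, 0, 0]}, {"gripper": 0, "delta_pos": [-0.7, 0, 0.7], "dr": [0, 0, 0]}, {"gripper": 0, "delta_pos": [-0.7, 0, 0.7], "dr": [0, 0, 0]}, {"gripper": 0, "delta_pos": [-0.7, 0, 0.7], "dr": [0, 0, 0]}]'

```text
t: 9.23
ee_pos: [603.3, -15.1, 89.3]
orientation: [1.586, 1.881, -0.66]
ft_force: [-0.1, -0.4, 0.3]
width: 0.4
```

Request:
apply_moves --increments '[{"gripper": 0, "delta_pos": [-2, 0, 0], "dr": [0, 0, 0]}, {"gripper": 0, "delta_pos": [-2.5, 0, 0], "dr": [0, 0, 0]}, {"gripper": 0, "delta_pos": [-2.5, 0, 0], "dr": [0, 0, 0]}, {"gripper": 0, "delta_pos": [-2.5, 0, 0], "dr": [0, 0, 0]}, {"gripper": 0, "delta_pos": [-2, 0, 0], "dr": [0, 0, 0]}]'

```text
t: 9.65
ee_pos: [617.4, -95.9, 172.1]
orientation: [1.586, 1.88, -0.66]
ft_force: [-0.1, -0.2, 0.0]
width: 0.4
```

```bash
python3 lk.py s10
python3 - <<'E'
from h import *
d=grab("scene")
c=d["img"][190:250,255:335];cv2.imwrite("pics/s11.png",cv2.resize(c,None,fx=10,fy=10,interpolation=cv2.INTER_CUBIC)[...,::-1])
E
sed -n '/^for n,m/,/^    q=/p' m.py > /dev/null
python3 - <<'E'
from h import *
p=cloud(grab("top"))
for n,m in(("jar",(slice(235,270),slice(290,325))),("servo",(slice(170,200),slice(335,370))),("tube",(slice(290,335),slice(365,405)))):
    q=p[m].reshape(-1,3);q=q[q[:,2]>25];print(n,q.mean(0).round())
E
```

```text
t 9.65 q [-0.45  0.73  1.47  0.61  1.49 -0.85] tcp [617.4 -95.9 172.1] F [-0.1 -0.2  0. ] w 0.4
tip in box [-171.4   -0.2  166.4]
-40 13 107.0
-32 35 107.3
-24 49 106.4
-16 49 106.3
-8 50 107.4
0 51 105.8
8 45 106.8
16 49 107.1
box [586.8  78.5] [160.1 179.9] 9.81
jar [552. 252.  55.]
servo [722. 143.  36.]
tube [412.  66.  69.]
```

View pics/s11.png

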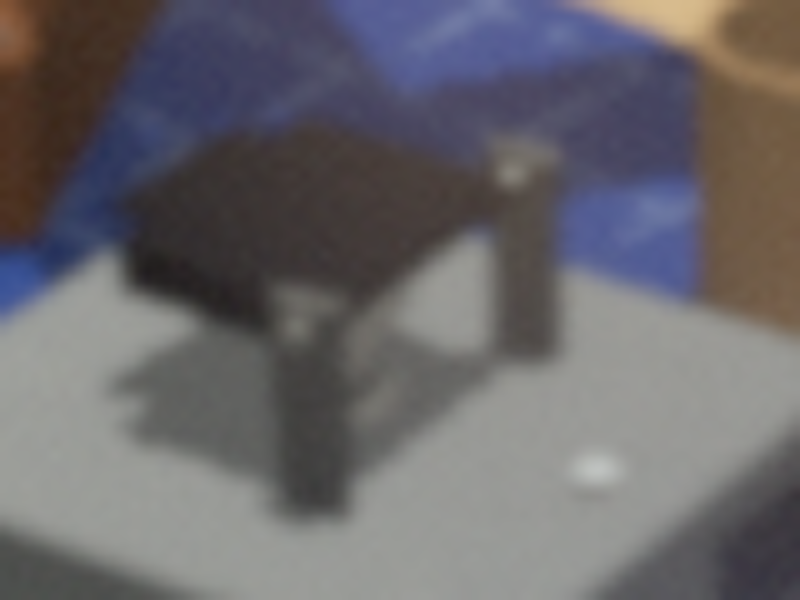

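```bash
python3 -c "
from h import *
state();print(ctrl.close_job())"
```

```text
t 9.85 q [-0.45  0.73  1.47  0.61  1.48 -0.85] tcp [616.8 -94.2 170.4] F [-0.6  0.3  0.7] w 0.3
tip in box [-1.696e+02  1.000e-01  1.647e+02]
the job is handed in; nothing more can be done
None
```

I armed the robot and handed the job in at about 9.9 s. `close_job` reports no verdict, so the result rests on my own checks.

**What I did:** With the gripper closed and pitched 45° down, I hooked the fingertip under the tab. I raised the guard to about 0.34 rad with the lever still leaning to the front. I then slid the finger forward under the guard and pushed the lever back to its stop. The push force rose from about 3 N to 13 N at the stop, with the guard still up at about 0.45 rad. Finally I drew the finger straight back out and away.

**Last checks:**
- **Guard:** shut and level at z ≈ 107 mm, the same height as at the start.
- **Lever:** the force jump and the fingertip position (about 9.5 mm past the pivot) both say it reached its stop. The last picture shows it between the ears, though blurred and partly hidden, so its final angle was not measured directly.
- **Box:** its centre is within 0.1 mm of where it stood. I did not measure its tilt.
- **Bystanders:** the jar, servo and tube are within 1 mm. I did not re-measure the screwdriver; it looked unmoved in the pictures during the work, and the arm stayed clear of it.
- **Contact:** the arm is clear of everything, with wrist force near zero.

**One disagreement:** while the arm was over the box, the outline fit gave a shorter box (171.6 mm long, against 180 mm) with its centre about 4 mm off. I put this down to the arm blocking the view, since it read correctly again once the arm moved away.

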